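# Load the table caddy and carry it by its telescoping handle

### The arm

A 7-joint arm with a two-finger parallel gripper is mounted at the origin on a cart in front of the work surface, level with it; the furniture and walls round the work are solid. World frame = base frame: x ahead of the robot, y to its left, z up, the work surface at z = 0. Lengths are in mm, angles in rad, forces in N, time in s.
With the tool pointing down it reaches from about 350 to 900 mm from the base axis. Payload 8.1 kg.
Tool frame: the origin (TCP) lies between the finger pads, 19 mm behind the fingertips; this is the grasp point; z points along the fingers, y is the line along which they close (so a half turn about z gives the same grasp; the last joint's range is limited). The gripper opens to 85 mm and grips with 20 to 120 N. Pads are 22 mm wide; open, the fingers measure 114 mm over their backs; the gripper's body (76 mm by 85 mm) begins 54 mm behind the grasp point. The pads swing forward as they close: fully open they stand 13 mm farther back than shut.
Start: joints at [-1.387, 0.434, 0.025, 1.573, -0.012, 1.134, -0.075], TCP at [176.829, 599.476, 250.023] pointing down, gripper open.
Joint ranges: [-2.62, 2.62], [-0.44, 2.09], [-1.27, 1.32], [0.08, 2.57], [-1.32, 4.46], [0.12, 2], [-2.74, 2.74]. Speed limits (rad/s): [2.22, 2.22, 3.01, 3.01, 3.14, 3.14, 3.14].

### API

Orientations are given as a rotation vector (axis times angle).
In Python, from plant import r, monitor, grab_frame gives the robot as it stands. Calls block until the motion is done:
- r.move_ptp(position, orientation): joint-space move of the TCP to a pose.
- r.move_l(position, attitude=None, speed=150, until_force=None): straight line of the TCP; attitude=None keeps the orientation; speed is the mean speed in mm/s. With until_force (N) it stops when the force on the tool has changed by that much, and returns True; else False.
- r.movej(angles): joint-space move.
- r.grip(opening, strength=None): opening from 0.0 (shut) to 1.0 (fully open); strength is the grip in N (None keeps the last); returns when the fingers have stopped.
- r.sleep(seconds).
- r.ik(position, orientation): joint angles nearest the present ones, or None.
- monitor.get_obs(): the state.
- grab_frame(name): name is "scene" or "side" or "wrist"; returns a dict with "image" (400x640x3 uint8, blue, green, red), "mtx" (3x3 intrinsics, pixels), "R" (3x3) and "t" (3): a world point X has camera coordinates R X + t; the wrist camera has in their place "hand_eye" (4x4, takes a point from camera to tool coordinates, whose origin is the TCP and whose axes are the flange's). Camera axes: x right, y down, z forward; pixel columns grow to the right and rows downward; lengths in mm; the calibration is good to about 2 mm. A picture is of the moment at which its call begins: read the wrist's pose just before it. There is no depth.
A pose or a line that the arm cannot do raises r.IKError and nothing moves.
- r.sign_off(): hands the job in; it is judged then, once.
The state is a dict: "time": time; "q": joint angles; "qd": joint speeds; "joint_torque": joint torques, N m; "ee_pos": TCP position; "ee_rot": TCP orientation; "wrist_force": force on the tool from outside, world axes, zero at the start; "torque": the same for the moment, N m; "width": opening from 0.0 (shut) to 1.0 (fully open); "grip_force": force on a finger pad.
Only numpy, scipy, OpenCV 4.12 (cv2) and the standard library are available. Lean on these libraries where they do the work, as an engineer would, in place of code of your own. Each camera call takes 0.05 s, during which the arm holds its last target. There are 200 camera calls.

### The job

Get the table caddy ready to carry out: take the salt shaker and the spice jar from the wooden tray and stand them upright in the caddy, one in each end bay so that it hangs level. Then press the release button on the caddy's handle post so that the telescoping handle pops up, take the handle by its grip and pull it up past the first stop to the second stop, fully out, and lift the caddy by it a few centimetres clear of the worktop. Finish while holding the caddy there by the extended handle, level and still; leave everything else on the worktop and the tray where it is.

Things in the scene. Friction and masses are not known exactly. Their poses are not given: they have to be found in the camera images.
- caddy: wooden carry caddy, 110 (x) x 220 (y) mm, 7 mm walls 40 mm high, floor top 10 mm up; loose, 0.69 kg with its handle. Origin: centre of underside; z up; front -x faces roughly the robot. Dividers 35 mm high leave a middle well (38 mm) with a steel post at the origin; the black latch collar on the post, top 98 mm up, has a nose 30 mm wide reaching 65 mm forward. End bay 96 x 78 mm each side
- left_bay (a point): centre of the caddy's end bay on its own +y side, on the bay's floor (64 mm from the caddy's origin); axes as the caddy's
- right_bay (a point): centre of the caddy's end bay on its own -y side, on the bay's floor (64 mm from the caddy's origin); axes as the caddy's
- handle (a joint): travel of the telescoping handle, m: 0 to 0.001 latched home (a pull would lift the whole caddy); about 0.015 popped up by its spring after the button is pressed; 0.038 first stop, a click notch that about 5 N more upward pull overcomes; 0.068 second stop, the hard end, where the latch clicks in again. Freed, it slides with 1 to 2 N; between stops it sinks back if let go
- grip (a point): centre of the handle's black T-grip, a rounded bar 50 mm long along the caddy's x, 20 mm wide (y) and 22 mm high, plain on top; 120 mm above the caddy's underside at home, 135 mm popped up, 188 mm at the second stop
- release_button (a joint): travel of the release button, m: 0 up, 0.007 fully down. Pressed straight down it needs 1.5 N at first, 4.5 N at the bottom; from about 0.005 the latch frees the handle, which pops up by itself; left alone the button then rises only to about 0.0045 until the latch clicks in at a stop
- button_top (a point): centre of the top of the release button, a steel disc, 21 mm diameter, facing up, on the nose of the latch collar: 50 mm in front of the post, 107 mm above the caddy's underside. The near end of the T-grip is 14 mm from the button's edge and rises 24 mm above its top (39 mm once popped up)
- salt_shaker: glass shaker with a domed grey metal cap, standing in the wooden tray; 44 mm diameter up to 74 mm, the cap above narrowing to 34 mm, 90 mm high, 0.1 kg. Origin: centre of the underside, z up
- spice_jar: round glass spice jar with a wide flat screw cap, standing in the wooden tray; 45 mm diameter, 100 mm high, 0.11 kg. Origin: centre of the underside, z up
- spice_tray: low wooden tray, fixed, 303 (own x, pointing roughly away from the robot) x 138 mm, floor 9 mm and rim 21 mm above the worktop; shaker and jar stand near its middle, one behind the other about 67 mm apart, between a lemon (near end) and a garlic bulb (far end). A wall cabinet hangs behind the work, its front at x = 0.57, from z = 0.46 up. Origin: centre of the underside
- garlic: garlic bulb at the far end of the tray, 53 mm, to be left there. Origin: underside

How it is judged:
By the outcome, as a careful person would: the job done as asked, in the order asked, and still so for the second after the job is handed in, while the arm keeps its last pose, push and grip.
It also fails if it takes over 72 s, if anything falls off the work surface, if the arm or the gripper's body presses on something with over 40 N, if the wrist force passes 120 N, or if a joint passes its speed limit or range.

## Working session

There is one attempt and no reset: what is moved stays moved. The work goes in short steps, each a Python script; the robot and the scene stay as the last script left them, time stands still between calls to the robot, and variables do not carry over. Pictures are saved under pics/ and viewed, at most 10 in all, crops included, and the job is handed in when it is done.

```bash
mkdir -p pics; ls; python3 - <<'E'
from plant import r, monitor, grab_frame
import cv2,numpy as np
o=monitor.get_obs();print(o['time'],o['ee_pos'],o['ee_rot'],o['width'])
for n in ('scene','side','wrist'):
    f=grab_frame(n);cv2.imwrite(f'pics/{n}0.png',f['image'])
    np.savez(f'pics/{n}0.npz',**f,ee_pos=o['ee_pos'],ee_rot=o['ee_rot'])
    print(n,{k:np.round(v,3).tolist() for k,v in f.items() if k!='image'})
E
```

```text
pics
0.0 [176.70440122 599.00191404 249.20840393] [-4.48988516e-01 -3.10925747e+00  2.49886931e-03] 0.9953669438981819
scene {'mtx': [[378.998, 0.0, 313.339], [0.0, 378.998, 199.944], [0.0, 0.0, 1.0]], 'R': [[0.55, -0.835, 0.003], [-0.547, -0.363, -0.754], [0.631, 0.413, -0.657]], 't': [-419.654, 272.811, 684.156]}
side {'mtx': [[385.954, 0.0, 312.898], [0.0, 385.954, 198.431], [0.0, 0.0, 1.0]], 'R': [[-0.965, -0.261, -0.008], [-0.17, 0.651, -0.74], [0.198, -0.713, -0.673]], 't': [403.496, 285.301, 703.649]}
wrist {'mtx': [[301.179, 0.0, 322.217], [0.0, 301.179, 201.095], [0.0, 0.0, 1.0]], 'hand_eye': [[-0.0, -0.963, -0.269, 68.066], [1.0, -0.0, -0.0, 0.323], [0.0, -0.269, 0.963, -123.69], [0.0, 0.0, 0.0, 1.0]]}
```

View pics/scene0.png

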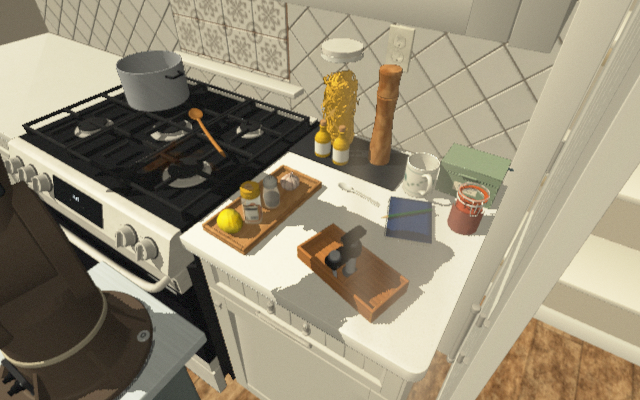

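View pics/side0.png

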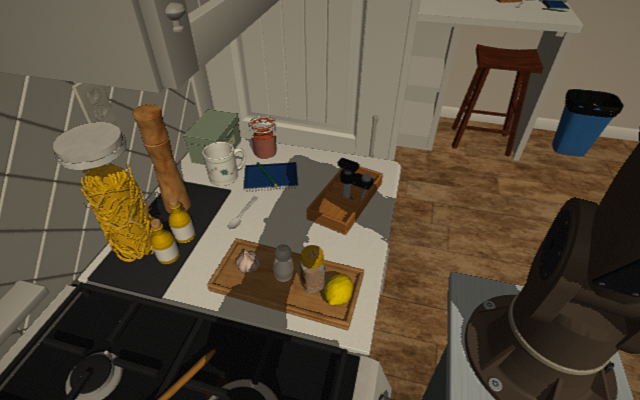

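```bash
python3 - <<'E'
import cv2
a=cv2.imread('pics/scene0.png')[165:320,200:420];cv2.imwrite('pics/sc.png',cv2.resize(a,None,fx=3.6,fy=3.6,interpolation=2))
a=cv2.imread('pics/side0.png')[145:330,200:390];cv2.imwrite('pics/sd.png',cv2.resize(a,None,fx=3.2,fy=3.2,interpolation=2))
E
```

```text
(no output)
```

View pics/sc.png

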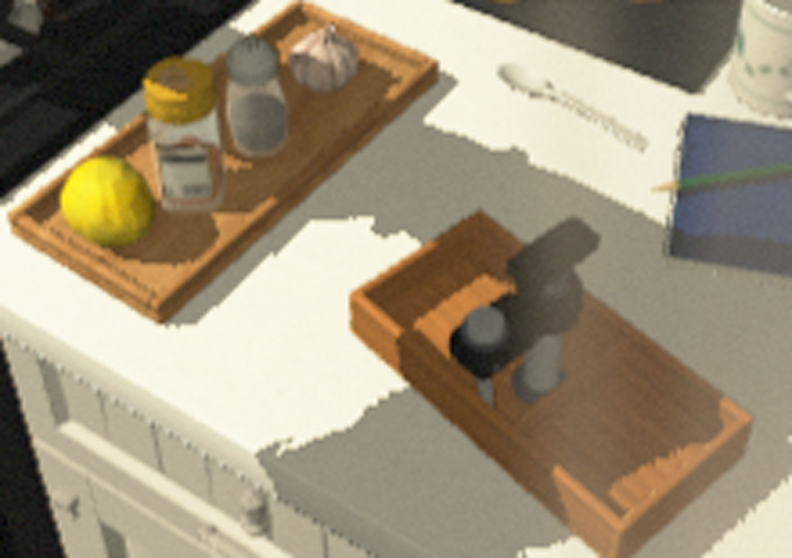

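View pics/sd.png

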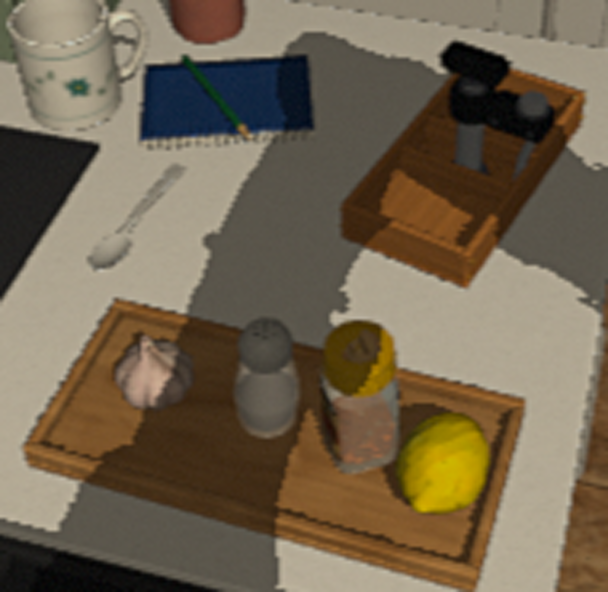

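```bash
cat > tri.py <<'E'
import numpy as np
from scipy.optimize import least_squares
C={n:np.load(f'pics/{n}0.npz') for n in('scene','side')}
def proj(n,X):
    c=C[n];p=np.atleast_2d(X)@c['R'].T+c['t'];p=p@c['mtx'].T;return p[:,:2]/p[:,2:]
def full(n,p): return np.array(p)/(3.6 if n=='scene' else 3.2)+((200,165) if n=='scene' else (200,145))
def tri(a,b):
    f=lambda X:np.r_[proj('scene',X)[0]-full('scene',a),proj('side',X)[0]-full('side',b)]
    s=least_squares(f,[500,0,50]);return s.x.round(1),s.fun.round(1)
if __name__=='__main__':
    for k,a,b in [('jar top',(180,78),(362,345)),('jar base',(192,197),(365,455)),('salt top',(250,45),(265,328)),('salt base',(259,140),(267,425)),
     ('garlic',(325,60),(152,375)),('lemon',(107,202),(443,463)),('button',(484,322),(534,104)),('grip',(553,250),(475,63)),
     ('FL',(352,295),(470,252)),('BL',(480,212),(343,207)),('BR',(750,412),(510,70)),('FR',(617,527),(583,95))]: print(k,*tri(a,b))
    M=np.array([[-55,110,40],[55,110,40],[55,-110,40],[-55,-110,40],[-50,0,107]])
    S={'scene':[(352,295),(480,212),(750,412),(617,527),(484,322)],'side':[(470,252),(343,207),(510,70),(583,95),(534,104)]}
    def P(v,M):
        c,s=np.cos(v[3]),np.sin(v[3]);return M@np.array([[c,-s,0],[s,c,0],[0,0,1]]).T+v[:3]
    s=least_squares(lambda v:np.concatenate([(proj(n,P(v,M))-full(n,S[n])).ravel() for n in S]),[500,-100,0,0],loss='soft_l1')
    print('caddy',s.x.round(3),s.fun.round(1))
E
python3 tri.py
```

```text
jar top [429.9 -43.1 108.3] [-0.9  0.8 -0.7 -0.7]
jar base [428.3 -39.2   1.7] [-1.2  1.  -1.  -0.9]
salt top [493.7 -49.2  97.3] [-0.5  0.5 -0.4 -0.4]
salt base [497.5 -43.5   4.6] [-1.1  1.1 -0.9 -0.9]
garlic [577.6 -46.3  27.5] [-0.6  0.6 -0.5 -0.5]
lemon [371.8 -22.   35.8] [-0.5  0.4 -0.4 -0.3]
button [ 368.2 -306.1  102.4] [-0.7  0.7 -0.9 -0.9]
grip [ 416.9 -319.2  122.2] [-0.7  0.8 -0.9 -1. ]
FL [ 391.7 -202.7   38.8] [-0.5  0.4 -0.5 -0.4]
BL [ 496.2 -228.9   35.8] [-0.8  0.8 -0.8 -0.9]
BR [ 420.8 -436.    48.8] [-4.5  4.8 -6.3 -6.9]
FR [ 337.5 -408.    37.8] [-0.5  0.5 -0.7 -0.7]
caddy [ 416.444 -318.811   -3.272  383.014] [ -2.1   0.2  -1.2  -0.3   0.2   2.2   0.2   2.6  -0.8   0.2  -0.9   1.5
  -1.8  -0.7 -13.6  -5.2   0.3  -0.9  -0.9  -1.3]
```

```bash
cat > h.py <<'E'
from plant import r, monitor, grab_frame
import numpy as np, cv2
from scipy.spatial.transform import Rotation as Ro
def down(th):   # tool z down, closing line at angle th in the world xy plane
    y=np.array([np.cos(th),np.sin(th),0]);z=np.array([0,0,-1.]);return Ro.from_matrix(np.c_[np.cross(y,z),y,z]).as_rotvec()
def rep(s=''):
    o=monitor.get_obs();print(s,'t%.2f'%o['time'],np.round(o['ee_pos'],1),'w%.3f'%o['width'],'g%.1f'%o['grip_force'],'F',np.round(o['wrist_force'],1));return o
YAW=-0.25;C=np.array([416.5,-319.])
def cad(x,y): c,s=np.cos(YAW),np.sin(YAW);return C+[c*x-s*y,s*x+c*y]
def pick_place(xy,zg,dest,th=-1.65,thp=YAW):
    r.move_ptp([*xy,zg+85],down(th));rep('above')
    print(r.move_l([*xy,zg],speed=120,until_force=15));rep('at')
    r.grip(0.3,40);rep('grip')
    r.move_l([*xy,215],speed=200);rep('lift')
    r.move_ptp([*dest,215],down(thp));rep('over')
    r.move_l([*dest,zg+12],speed=150)
    print(r.move_l([*dest,zg-4],speed=25,until_force=3));rep('down')
E
python3 - <<'E'
from h import *
for p,th in [((429.5,-41.5),-1.65),((429.5,-41.5),1.49),(cad(0,-64),YAW),(cad(0,-64),YAW+np.pi)]:
    q=r.ik([*p,80],down(th)); print(None if q is None else np.round(q,2))
E
```

```text
[-0.71  0.53  0.95  2.26 -0.71  0.68 -0.9 ]
[-0.39  0.4   0.47  2.24 -0.33  0.56  1.82]
[-0.05  0.82  1.14  1.98 -0.93  0.99  1.32]
[-0.05  0.82  1.14  1.98 -0.93  0.99 -1.82]
```

```bash
python3 - <<'E'
from h import *
pick_place((429.5,-41.5),75,cad(0,-64),th=1.49)
f=grab_frame('side');cv2.imwrite('pics/side1.png',f['image'])
f2=grab_frame('scene');cv2.imwrite('pics/c1.png',np.hstack([f['image'][100:400,200:560],f2['image'][100:400,200:600]]))
E
```

```text
above t2.62 [429.9 -40.9 160.1] w1.000 g0.0 F [0.2 0.3 0.8]
False
at t3.48 [429.8 -41.6  75.4] w1.003 g0.0 F [ 0.6 -0.1  0.3]
grip t3.92 [430.  -41.3  75.8] w0.581 g39.2 F [-3.2  1.3 11.3]
lift t4.77 [428.9 -41.3 214.3] w0.580 g41.6 F [ 0.9  0.9 -1.1]
over t6.05 [ 401.4 -379.6  214.4] w0.582 g41.6 F [-0.3 -0.  -2. ]
True
down t7.52 [ 400.9 -381.1   77. ] w0.577 g42.1 F [1.4 0.9 4.9]
```

View pics/c1.png

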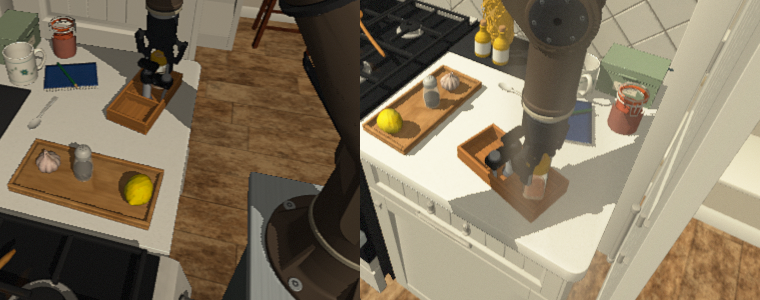

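```bash
python3 - <<'E'
from h import *
p=cad(0,-64)
r.grip(0.8);rep('rel')
r.move_l([*p,215],speed=200);rep('up')
pick_place((495.5,-46.5),60,cad(0,64),th=1.49)
f=grab_frame('side');f2=grab_frame('scene');cv2.imwrite('pics/c2.png',np.hstack([f['image'][100:400,200:560],f2['image'][100:400,200:600]]))
r.grip(0.8);rep('rel')
r.move_l([*cad(0,64),215],speed=200)
# wrist looks at caddy from two places
for i,(x,y) in enumerate([(-60,0),(-10,0)]):
    r.move_ptp([*cad(x,y),265],down(YAW+np.pi/2));r.sleep(.3)
    o=rep('look');f=grab_frame('wrist')
    cv2.imwrite(f'pics/w{i}.png',f['image']);np.savez(f'pics/w{i}.npz',**f,ee_pos=o['ee_pos'],ee_rot=o['ee_rot'])
a=[cv2.imread(f'pics/w{i}.png') for i in(0,1)]
cv2.imwrite('pics/ww.png',np.hstack([i[:, 120:520] for i in a]))
E
```

```text
rel t7.94 [ 400.5 -380.5   76.4] w0.798 g0.0 F [-0.5 -0.7  0. ]
up t8.78 [ 400.5 -380.3  214.1] w0.802 g0.0 F [-1.2  0.4  0.5]
above t10.12 [495.5 -47.9 145. ] w0.804 g0.0 F [0.3 0.1 0.4]
False
at t10.97 [495.9 -46.9  60.5] w0.803 g0.0 F [0.5 0.4 0.2]
grip t11.37 [496.3 -46.4  60.9] w0.443 g39.4 F [-0.8  0.1  7.7]
lift t12.29 [494.8 -46.2 214.1] w0.441 g39.7 F [-0.6 -0.  -1.2]
over t13.25 [ 432.5 -256.   214.2] w0.439 g39.7 F [ 1.   0.6 -1.8]
True
down t14.82 [ 432.6 -257.2   62. ] w0.440 g40.9 F [-0.6  1.6  6.7]
rel t15.32 [ 432.2 -256.6   61.6] w0.800 g0.0 F [-0.4 -0.  -0.1]
look t17.78 [ 358.5 -304.   264.8] w0.800 g0.0 F [-0.1 -0.7 -0.5]
look t18.45 [ 406.2 -316.5  265.2] w0.797 g0.0 F [ 0.4  0.1 -0. ]
```

View pics/ww.png

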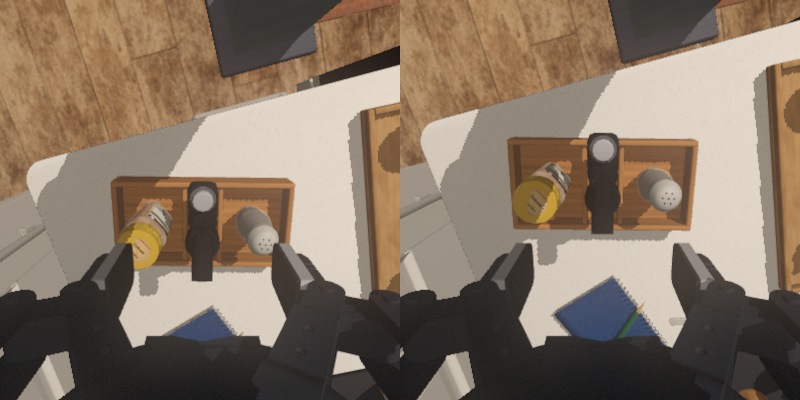

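```bash
python3 - <<'E'
import numpy as np
from scipy.spatial.transform import Rotation as Ro
from scipy.optimize import least_squares
D=[np.load(f'pics/w{i}.npz') for i in(0,1)]
def proj(d,X):
    T=np.eye(4);T[:3,:3]=Ro.from_rotvec(d['ee_rot']).as_matrix();T[:3,3]=d['ee_pos']
    M=np.linalg.inv(T@d['hand_eye']);p=X@M[:3,:3].T+M[:3,3];p=p@d['mtx'].T;return p[:,:2]/p[:,2:]
o=[np.array([120,0]),np.array([-280,0])]
for k,*p in [('button',(203,201),(604,150)),('gripfar',(202,281),(602,233)),('FR',(112,180),(509,140)),('FL',(294,181),(698,141))]:
    s=least_squares(lambda X:np.concatenate([proj(D[i],X[None])[0]-p[i]-o[i] for i in(0,1)]),[400,-310,60.]);print(k,s.x.round(1),s.fun.round(1))
M=np.array([[-50,0,107],[25,0,120],[-55,-110,40],[-55,110,40],[55,-110,40],[55,110,40]])
S=[[(203,201),(202,281),(112,180),(294,181)],[(604,150),(602,233),(509,140),(698,141),(513,231),(691,231)]]
def P(v,M):
    c,s=np.cos(v[3]),np.sin(v[3]);return M@np.array([[c,-s,0],[s,c,0],[0,0,1]]).T+v[:3]
s=least_squares(lambda v:np.concatenate([(proj(D[i],P(v,M[:len(S[i])]))-np.array(S[i])-o[i]).ravel() for i in(0,1)]),[416,-319,0,-.25],loss='soft_l1')
print(s.x.round(3),s.fun.round(1)); print(P(s.x,np.array([[-50,0,107],[0,0,120]])).round(1))
E
```

```text
button [ 369.6 -305.4  104.7] [ 0.4  0.  -0.3 -0. ]
gripfar [ 440.3 -325.   129.3] [-0.2 -0.   0.1  0. ]
FR [ 338.5 -415.7   16.5] [ 0. -0. -0.  0.]
FL [ 396.6 -193.8   16.4] [ 0.3  0.  -0.3 -0. ]
[ 4.18885e+02 -3.18842e+02 -2.70300e+00 -2.58000e-01] [-0.1  1.   0.3 -3.8 -1.6  1.9  1.2  2.4 -0.8  1.1  0.6 -1.9 -1.9 -0.4
  0.8  0.   1.  -1.4 -0.4 -0.3]
[[ 370.5 -306.1  104.3]
 [ 418.9 -318.8  117.3]]
```

```bash
sed -i 's/^YAW=.*/YAW=-0.256;C=np.array([418.3,-318.7])/' h.py; python3 - <<'E'
from h import *
b=[368.8,-305.8];A=down(YAW+np.pi/2)
r.grip(0.0,100)
r.move_ptp([*b,150],A);rep('over btn')
r.move_l([*b,132],speed=40)
print(r.move_l([*b,116.5],speed=12,until_force=7));rep('pressed')
r.sleep(.3);rep()
f=grab_frame('side');f2=grab_frame('scene')
cv2.imwrite('pics/c3.png',np.hstack([cv2.resize(f['image'][130:250,270:430],None,fx=2.5,fy=2.5),cv2.resize(f2['image'][190:310,290:450],None,fx=2.5,fy=2.5)]))
r.move_l([*b,200],speed=100);rep('up')
r.sleep(.1)
f=grab_frame('side');f2=grab_frame('scene')
cv2.imwrite('pics/c4.png',np.hstack([cv2.resize(f['image'][130:250,270:430],None,fx=2.5,fy=2.5),cv2.resize(f2['image'][190:310,290:450],None,fx=2.5,fy=2.5)]))
cv2.imwrite('pics/c34.png',np.vstack([cv2.imread('pics/c3.png'),cv2.imread('pics/c4.png')]))
E
```

```text
over btn t19.71 [ 369.5 -306.5  150.8] w0.002 g0.0 F [ 0.3 -0.8  0.5]
True
pressed t21.33 [ 368.8 -305.8  118.7] w-0.003 g3.8 F [-0.7  1.4  7.8]
 t21.63 [ 368.8 -305.8  118.8] w-0.001 g3.9 F [-0.6  1.2  8.1]
up t22.70 [ 368.6 -305.4  199.5] w0.000 g0.0 F [-0.5 -0.1  0.3]
```

View pics/c34.png

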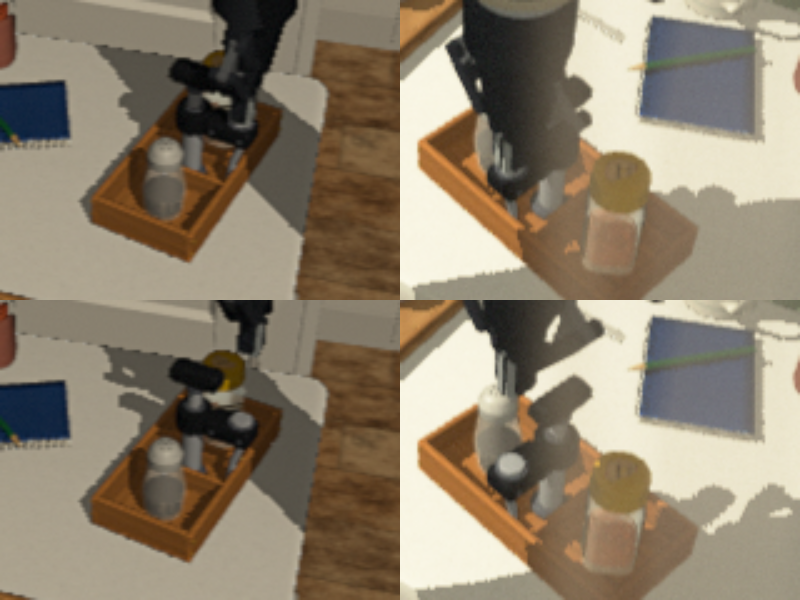

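```bash
python3 - <<'E'
from h import *
g=[418.3,-318.7];A=down(YAW+np.pi/2)
r.grip(0.5,100)
r.move_ptp([*g,200],A);rep('over')
print(r.move_l([*g,136],speed=60,until_force=6));rep('at')
r.grip(0.0,100);o=rep('grip')
z=o['ee_pos'][2]
for dz in (12,20,28,36,44,50,56,62):
    r.move_l([*g,136+dz],speed=25);rep(dz)
r.sleep(.2);rep()
f=grab_frame('side');f2=grab_frame('scene')
cv2.imwrite('pics/c5.png',np.hstack([cv2.resize(f['image'][110:250,270:430],None,fx=2.5,fy=2.5),cv2.resize(f2['image'][170:310,290:450],None,fx=2.5,fy=2.5)]))
E
```

```text
over t23.70 [ 419.5 -318.9  199.7] w0.500 g0.0 F [-1.  -0.4 -0.3]
False
at t24.92 [ 418.5 -318.9  136.3] w0.500 g0.0 F [-0.  -0.3  0.1]
grip t25.25 [ 418.5 -319.   136.3] w0.214 g98.1 F [ 0.8 -0.5  1.9]
12 t25.88 [ 418.5 -318.9  148.2] w0.214 g97.9 F [ 1.8 -2.6  0.1]
20 t26.35 [ 418.4 -318.8  157.4] w0.221 g101.2 F [-4.1  3.5 21.7]
28 t26.82 [ 418.2 -318.6  163.9] w0.215 g97.9 F [-0.1 -2.  -1.7]
36 t27.28 [ 418.  -318.2  172. ] w0.216 g98.7 F [-2.4  1.  -0.7]
44 t27.75 [ 418.2 -318.3  180.1] w0.214 g98.8 F [-2.7  4.5  0. ]
50 t28.14 [ 418.5 -318.7  187.4] w0.216 g101.8 F [-6.8  8.8 21.1]
56 t28.53 [ 418.3 -319.   191.8] w0.216 g98.9 F [-0.1 -0.1 -7.3]
62 t28.93 [ 418.4 -318.8  198.1] w0.209 g98.9 F [ 0.2  0.4 -8.2]
 t29.12 [ 418.3 -318.7  197.9] w0.216 g98.9 F [-0.3 -1.1 -9.8]
```

```bash
python3 - <<'E'
from h import *
r.move_l([418.3,-318.7,229],speed=25);r.sleep(1.0);o=rep();print(np.round(o['torque'],2),np.round(o['qd'],3))
f=grab_frame('side');f2=grab_frame('scene')
cv2.imwrite('pics/c6.png',np.hstack([cv2.resize(f['image'][80:260,260:420],None,fx=2.5,fy=2.5),cv2.resize(f2['image'][130:310,280:440],None,fx=2.5,fy=2.5)]))
E
```

```text
t31.62 [ 418.3 -318.7  229. ] w0.215 g98.9 F [-0.2 -0.4 -9.5]
[-0.   -0.06 -0.02] [ 0.001 -0.     0.    -0.    -0.002 -0.     0.   ]
```

View pics/c6.png

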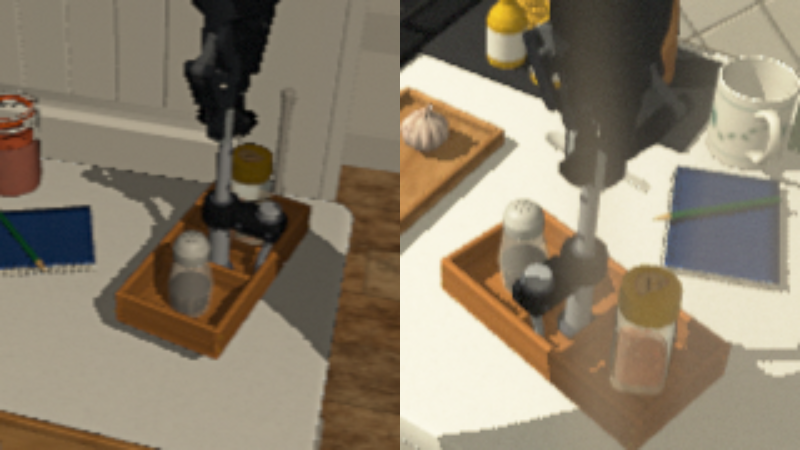

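```bash
python3 - <<'E'
from tri import *
import tri as T
T.full=lambda n,p:np.array(p)/2.5+((120,130) if n=='scene' else (260,80))
for k,a,b in [('button',(538,270),(270,210)),('salt top',(523,207),(192,240)),('jar top',(650,282),(250,154)),('FL',(443,265),(216,328)),('BL',(514,207),(117,294))]: print(k,*T.tri(a,b))
for n in('scene','side'):
  s,o=(2.5,(120,130)) if n=='scene' else (2.5,(260,80))
  c,w=np.cos(-.256),np.sin(-.256)
  M=np.array([[-55,110,40],[55,110,40],[55,-110,40],[-55,-110,40],[-50,0,107]])@np.array([[c,-w,0],[w,c,0],[0,0,1]]).T+[418.3,-318.7,40]
  print(n,((proj(n,M)-o)*s).round().tolist())
E
```

```text
button [ 369.7 -304.4  144.9] [-1.   1.  -1.2 -1.3]
salt top [ 431.4 -254.3  134.7] [-0.8  0.8 -0.9 -0.9]
jar top [ 400.9 -380.3  150.8] [-0.4  0.5 -0.6 -0.7]
FL [ 392.8 -203.9   75.4] [ 0.4 -0.4  0.5  0.4]
BL [ 487.5 -217.8   79.3] [ 1.4 -1.6  1.5  1.6]
scene [[439.0, 257.0], [532.0, 199.0], [732.0, 343.0], [637.0, 424.0], [538.0, 271.0]]
side [[216.0, 330.0], [111.0, 290.0], [214.0, 172.0], [309.0, 202.0], [267.0, 204.0]]
```

```bash
python3 -c "
from h import *
rep();print(r.sign_off())"
```

```text
t31.72 [ 418.3 -318.7  229. ] w0.218 g98.9 F [ 0.4  0.1 -8.3]
the job is handed in; nothing more can be done
None
```

The job is handed in at 31.7 s: the salt shaker stands in the caddy's left bay and the spice jar in the right, and the handle is out to the second stop (judged from the lift height). The arm is holding the caddy level and still by its grip, about 40 mm above the worktop.

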